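# Pack the magnet tile and hold the toast tongs closed for their sleeve

### The arm

A 6-joint arm with a two-finger parallel gripper is mounted at the origin on the work surface. World frame = base frame: x ahead of the robot, y to its left, z up, the work surface at z = 0. Lengths are in m, angles in rad, forces in N, time in s.
With the tool pointing down it reaches from about 0.3 to 0.775 m from the base axis. Payload 14.6 kg.
Tool frame: the origin (TCP) lies at the very end of the fingers, on their centre line; the grasp point (between the pads) lies 19 mm behind it; z points along the fingers, y is the line along which they close (so a half turn about z gives the same grasp; the last joint's range is limited). The gripper opens to 94 mm and grips with 3 to 60 N. Pads are 16 mm wide; open, the fingers measure 119 mm over their backs; the gripper's body (75 mm by 177 mm) begins 78 mm behind the grasp point.
Start: joints at [-1.327, 0.3, 1.521, -0, 1.321, -0.067], TCP at [0.168, -0.524, 0.205] pointing down, gripper open.
Joint ranges: [-3.03, 3.03], [-0.79, 2.21], [0.23, 2.52], [-1.04, 4.18], [0, 3.07], [-2.55, 2.55]. Speed limits (rad/s): [2.22, 2.22, 2.57, 3.14, 3.14, 3.14].

### API

Orientations are given as [roll, pitch, yaw] about the fixed x, y, z axes, in that order (R = Rz(yaw) Ry(pitch) Rx(roll)).
In Python, from station import ctrl, cams gives the robot as it stands. The module is installed in compiled form; this text tells all that it offers.
- The arm moves only by the tool arm_command, never from a script. Its argument "plan" is a list that holds one entry, the list of rows, each a list of 7 numbers: the shift along the tool's x, y, z in mm, then the turn, a rotation vector about the tool's x, y, z in rad, then the closure, from -1 (fully open) to 1 (shut). A call has 1 to 12 rows; each row is the pose to reach, as a shift and turn from the pose commanded when the call began, along the tool's axes at that moment; what a row does not reach only later rows make up. A row lasts 1/10 s, in which the tool goes at most 50 mm and 8.59 degrees, less where a joint would pass 70% of its speed; a pose out of reach is approached as far as the arm can. A call with a gripper value outside its range is refused whole. The fingers move at their own pace and stop on an object; "squeeze" is the grip in N (left out, the last holds). Time passes only in rows, so rows that repeat a pose let the fingers close. It gives the time, the measured TCP pose, the force, the opening and the grip force at its end, in the units of the state.
- ctrl.get_obs(): the state, without advancing time (a new reading comes with each control period).
- cams.camera(name): name is "scene" or "side" or "wrist"; returns (picture, depth): 400x640x3 uint8, blue, green, red; 400x640 float32, m along the optical axis (not along the pixel's ray), 0 where there is no reading.
- cams.camera_info(name): a dict with "fx", "fy", "cx", "cy" (pixels), "world_to_cam" (4x4, takes a point from world to camera coordinates). Camera axes: x right, y down, z forward; pixel columns grow to the right and rows downward; lengths in m; the calibration is good to about 2 mm. The wrist camera is an equidistant fisheye: a pixel r from the principal point sees the ray r / f radians off the axis. A picture is of the moment at which its call begins: read the wrist's pose just before it. camera_info takes no time and is no camera call; for the wrist camera it gives the pose at the moment of the call.
- ctrl.hand_in(): hands the job in; it is judged then, once.
The state is a dict: "time_s": time; "qpos": joint angles; "joint_vel": joint speeds; "tau": joint torques, N m; "ee_pos": TCP position; "eef_rot": TCP orientation; "force": force on the tool from outside, world axes, zero at the start; "moment": the same for the moment, N m; "grip_width": finger opening in m; "grip_force": force on a finger pad.
Only numpy, scipy, OpenCV 4.12 (cv2) and the standard library are available. Lean on these libraries where they do the work, as an engineer would, in place of code of your own. Each camera call takes 0.05 s, during which the arm holds its last target. There are 200 camera calls.

### The job

Finish packing this mug gift set: lay the loose oblong ceramic magnet tile gently into its pocket in the plywood tray, flat, square and fully down, and let go of it. Then pick up the sprung bamboo toast tongs, squeeze them just to the width marked by their cut-out in the tray (arms parallel, tips 16 mm apart), and hold them steady at that gap, level, lined up with the cut-out the way they will lie in it and about 4 cm above the tray, so that I can slip the card sleeve over the tips. Finish while still holding them like that; do not let go, and leave everything else on the table where it is.

Things in the scene. Friction and masses are not known exactly. Their poses are not given: they have to be found in the camera images.
- tray: Gift tray, 250 x 240 mm, 10 mm high, fixed: a 4 mm base board under a 6 mm plywood sheet with cut-outs. Origin: centre of its underside; x along its 250 mm sides, y along its 240 mm sides, z up. Cut-outs: oblong tile pocket (point pocket), closed-tongs outline (point cutout) and a round mug hole 90 mm wide at (-65, -47.5) mm.
- pocket (a point): Centre of the FLOOR of the tile pocket, in the tray at (65, -50, 4) mm; axes as the tray's. Pocket 67 mm along tray x, 51 mm along tray y, 6 mm deep, with thumb notches 38 mm wide and 26 mm deep in the middle of both long sides (tray +y and -y) down to the same floor, so fingers can hold the tile across its 48 mm width while lowering it in.
- cutout (a point): Centre of the closed-tongs cut-out, in the tray at (0, 70, 10) mm, level with its top face; axes as the tray's. It is the plan of the squeezed tongs with 1.5 mm play: 206 x 29 mm, a window for the butt at tray -x and two parallel 8 mm slots for the arms running to tray +x, a 13 mm tongue between them. It marks the arms parallel, 16 mm apart.
- tile: White ceramic magnet tile, flat oblong block 64 (x) x 48 (y) x 10 (z) mm, about 75 g, lying flat on the table. Origin: centre of its underside. Same either way round.
- tongs: Sprung bamboo toast tongs, 200 mm long, 22 mm high, about 60 g, lying on the edges of their two flat arms, each 5 mm thick and 22 mm high. Origin: centre of the underside, mid-length; x from the butt block (-100 mm) to the tips (+100 mm), z up. At rest the arms splay 0.10 rad each: outer faces 40 mm apart at the origin, 44 mm at x = 20 mm. Squeezed parallel: 26 mm over the outer faces all along.
- tip_l (a point): Tip of the left arm (tongs +y): end of the arm's inner face, mid height. Tip gap = distance from tip_l to tip_r: 50 mm at rest, 16 mm at the mark (arms parallel), about 1 mm squeezed to the end stop. Each arm swings level about a point at tongs x = -70 mm, y = + or - 8 mm, 170 mm from its tip.
- tip_r (a point): Tip of the right arm (tongs -y): end of its inner face, mid height. The spring pushes the arms apart with about 3 N at rest and 8 N at the mark, felt at tongs x = 20 mm; there the tip gap changes about 1.9 mm per mm of squeeze. Centre of mass of the tongs: about 18 mm buttwards of the origin.
- mug: White mug, 82 mm wide, 95 mm tall, with handle, standing in the tray's round hole; bystander. Origin: centre of its underside.
- disc: Round white ceramic magnet, 54 mm across, 10 mm high, lying flat; bystander. Origin: centre of its underside.
- tape: Roll of brown tape lying flat, 80 mm across, 19 mm high, 60 mm hole; bystander.
- sleeve: Kraft card sleeve, an open oblong tube 70 x 33 x 28 mm lying on the table; bystander.
- pen: Yellow marker pen with black cap, 148 mm long, 17 mm thick, lying on the table; bystander.
Mind the look-alikes: they are no part of the job. There is more than one size of the tongs; the job needs the larger.

How it is judged:
By the outcome, as a careful person would: the job done as asked, in the order asked, and still so for the second after the job is handed in, while the arm keeps its last pose, push and grip.
It also fails if it takes over 58 s, if anything falls off the work surface, if the arm or the gripper's body presses on something with over 40 N, if the wrist force passes 120 N, or if a joint passes its speed limit or range.

## Working session

There is one attempt and no reset: what is moved stays moved. The work goes in short steps, Python scripts to look and compute and a tool call to move; the robot and the scene stay as the last step left them, time stands still between calls to the robot, and variables do not carry over. Pictures are saved under pics/ and viewed, at most 10 in all, crops included, and the job is handed in when it is done.

Besides the shell and the picture viewer there is one more tool, called after ">>>" as name(argument=value, ...) on one line, values as JSON. arm_command: Moves the arm, as the interface text tells. Its arguments: {"type":"object","properties":{"plan":{"type":"array"},"squeeze":{"type":"number"}},"required":["plan"]}

```bash
mkdir -p pics; cat > h.py <<'E'
import numpy as np, cv2
from station import ctrl, cams
def w2p(name,P,info=None):
    i=info or cams.camera_info(name); P=np.atleast_2d(P); T=np.array(i["world_to_cam"])
    c=P@T[:3,:3].T+T[:3,3]
    return np.c_[i["fx"]*c[:,0]/c[:,2]+i["cx"], i["fy"]*c[:,1]/c[:,2]+i["cy"]]
def ray(i,uv,fish=False):
    uv=np.atleast_2d(np.float64(uv)); a=(uv-[i["cx"],i["cy"]])/[i["fx"],i["fy"]]
    if fish:
        r=np.linalg.norm(a,axis=1,keepdims=True)+1e-12
        d=np.c_[a/r*np.sin(r),np.cos(r)]
    else: d=np.c_[a,np.ones(len(a))]
    T=np.array(i["world_to_cam"]); R=T[:3,:3]
    return -R.T@T[:3,3], d@R
def plane(i,uv,z,fish=False):
    o,d=ray(i,uv,fish); return o+d*((z-o[2])/d[:,2:3])
E
python3 - <<'E'
from h import *
o=ctrl.get_obs(); print({k:np.round(v,3) for k,v in o.items()})
for n in ("scene","side","wrist"):
    i=cams.camera_info(n); p,d=cams.camera(n); cv2.imwrite(f"pics/{n}0.png",p); np.savez(f"{n}0.npz",p=p,d=d,**{k:i[k] for k in i if k in("fx","fy","cx","cy","world_to_cam")})
    print(n,i)
E
```

```text
{'time_s': np.float64(0.0), 'qpos': array([-1.327,  0.3  ,  1.522,  0.   ,  1.321, -0.067]), 'joint_vel': array([ 0.001,  0.   , -0.001, -0.   , -0.001, -0.   ]), 'tau': array([-0.0000e+00, -5.3181e+01, -3.5273e+01,  7.1000e-02,  2.4000e-02,
       -0.0000e+00]), 'ee_pos': array([ 0.168, -0.523,  0.205]), 'eef_rot': array([-3.14 , -0.   ,  0.311]), 'force': array([ 0.425, -0.364,  0.085]), 'moment': array([0.021, 0.019, 0.026]), 'grip_force': np.float64(0.0), 'grip_width': np.float64(0.094)}
scene {'fx': 370.41213135178833, 'fy': 370.41213135178833, 'cx': 315.9805560085919, 'cy': 201.57018573538488, 'world_to_cam': array([[ 0.49678919,  0.86772269,  0.01605713, -0.28406655],
       [ 0.71359252, -0.39787634, -0.57661091, -0.33229509],
       [-0.49394961,  0.29791231, -0.81686109,  1.46764973],
       [ 0.        ,  0.        ,  0.        ,  1.        ]])}
side {'fx': 451.2329408761179, 'fy': 451.2329408761179, 'cx': 316.7344938370189, 'cy': 193.15310030284851, 'world_to_cam': array([[-0.84590763, -0.53326672,  0.00817794,  0.44819567],
       [-0.28984045,  0.44678679, -0.84638885,  0.16666497],
       [ 0.44769721, -0.71833708, -0.53250262,  1.20833871],
       [ 0.        ,  0.        ,  0.        ,  1.        ]])}
wrist {'fx': 309.70691628693146, 'fy': 309.70691628693146, 'cx': 322.33870130836806, 'cy': 199.048537325343, 'world_to_cam': array([[ 3.05931244e-01, -9.52053412e-01,  6.11753487e-04,
        -5.50635387e-01],
       [-9.26887571e-01, -2.97697608e-01,  2.28594761e-01,
        -2.49200288e-02],
       [-2.17452304e-01, -7.05013062e-02, -9.73521474e-01,
         3.87263783e-01],
       [ 0.00000000e+00,  0.00000000e+00,  0.00000000e+00,
         1.00000000e+00]])}
```

View pics/scene0.png

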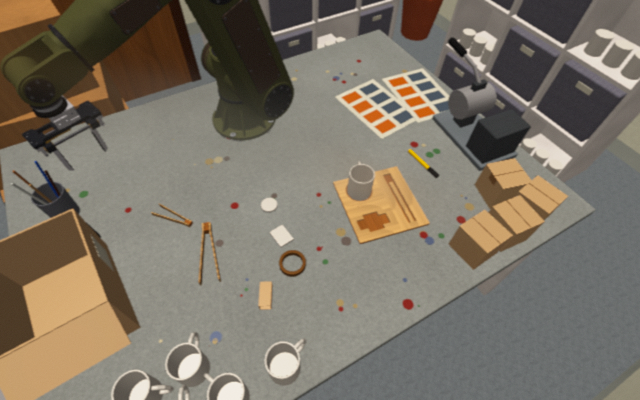

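View pics/side0.png

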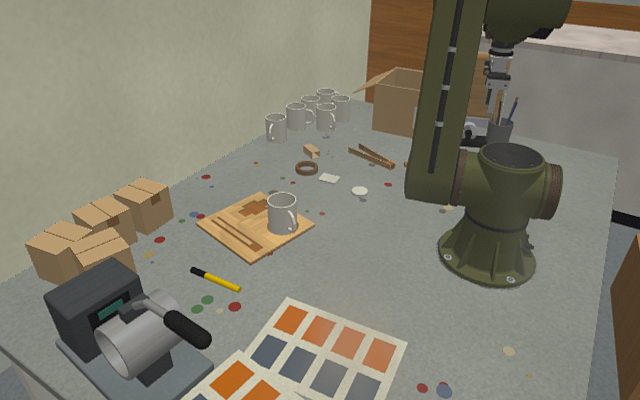

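The scene picture shows the large tongs with the butt at about (207,228) and tips at (200,280) and (218,278). The small tongs are at (172,215), the tile at (282,235) and the tray at (380,205). The side view shows the tray at (255,225) and the tile at (330,178).

```bash
python3 - <<'E'
from h import *
i=cams.camera_info("scene")
pts={"tile":(282,235),"butt":(207,226),"tip1":(200,281),"tip2":(218,279),"trayT":(333,187),"trayR":(399,170),"trayBR":(429,213),"trayBL":(362,241),"pocket":(374,221),"disc":(269,204),"mug":(361,190),"tape":(292,263),"sleeve":(265,295),"smallbutt":(190,224)}
for k,v in pts.items(): print(k,plane(i,v,0.01)[0].round(3))
from scipy.spatial.transform import Rotation as R
w=cams.camera_info("wrist"); T=np.linalg.inv(w["world_to_cam"]); o=ctrl.get_obs()
Rt=R.from_euler("xyz",o["eef_rot"]).as_matrix()
print("cam in tool",(Rt.T@(T[:3,3]-o["ee_pos"])).round(4)); print((Rt.T@T[:3,:3]).round(3)); print(Rt.round(3))
E
```

```text
tile [ 0.556 -0.113  0.01 ]
butt [ 0.412 -0.304  0.01 ]
tip1 [ 0.577 -0.386  0.01 ]
tip2 [ 0.597 -0.339  0.01 ]
trayT [0.473 0.123 0.01 ]
trayR [0.522 0.367 0.01 ]
trayBR [0.716 0.342 0.01 ]
trayBL [0.696 0.092 0.01 ]
pocket [0.654 0.167 0.01 ]
disc [ 0.431 -0.097  0.01 ]
mug [0.53 0.2  0.01]
tape [ 0.656 -0.13   0.01 ]
sleeve [ 0.706 -0.242  0.01 ]
smallbutt [ 0.379 -0.348  0.01 ]
cam in tool [ 0.0643  0.0004 -0.1781]
[[ 0.    -0.974 -0.229]
 [ 1.    -0.     0.002]
 [-0.002 -0.229  0.974]]
[[ 0.952  0.306 -0.   ]
 [ 0.306 -0.952  0.001]
 [ 0.    -0.001 -1.   ]]
```

View pics/wrist0.png

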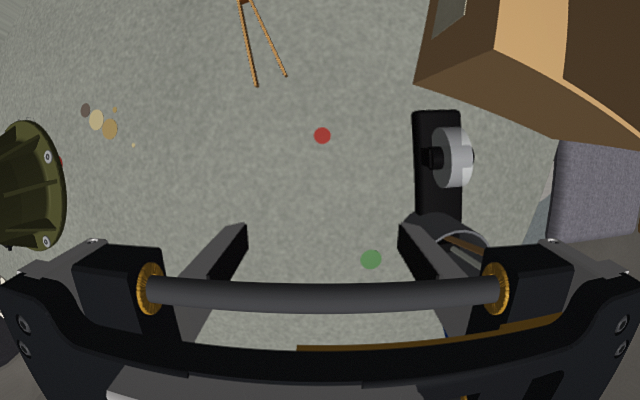

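The wrist picture shows the small tongs' arms at about (260,50). Image up is tool +x. Next I move over the tile.

>>> arm_command(plan=[[[40,-26,0,0,0,0,-1],[80,-52,0,0,0,0,-1],[120,-78,0,0,0,0,-1],[160,-104,0,0,0,0,-1],[200,-130,0,0,0,0,-1],[240,-156,0,0,0,0,-1],[280,-182,0,0,0,0,-1],[320,-208,0,0,0,0,-1],[360,-234,0,0,0,0,-1],[400,-260,0,0,0,0,-1],[440,-288,0,0,0,0,-1],[440,-288,0,0,0,0,-1]]])

```text
time_s: 1.35
ee_pos: [0.501, -0.1109, 0.205]
eef_rot: [-3.141, 0.0, 0.316]
force: [-0.1, 0.2, 1.0]
grip_width: 0.0942
grip_force: 0.0
```

```bash
python3 - <<'E'
from h import *
o=ctrl.get_obs(); print(o["time_s"],o["ee_pos"],o["eef_rot"])
i=cams.camera_info("wrist"); p,d=cams.camera("wrist"); cv2.imwrite("pics/w1.png",p); np.savez("w1.npz",p=p,d=d,**i)
E
```

```text
1.35 [ 0.50101686 -0.11090131  0.20497785] [-3.14075211e+00  1.56096842e-05  3.15641797e-01]
```

View pics/w1.png

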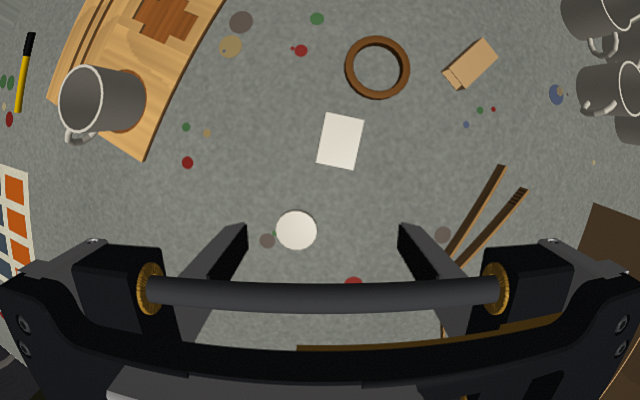

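The tile is clear at (340,141), the disc is at (296,230), the tape at (377,67), and the mug and tray at upper left. Next I measure the tile.

```bash
cat >> h.py <<'E'
def tile_pose(p,i,near,z):
    g=p.astype(int); m=((g.min(2)>165)&(g.max(2)-g.min(2)<35)).astype(np.uint8)
    cs,_=cv2.findContours(m,cv2.RETR_EXTERNAL,cv2.CHAIN_APPROX_NONE)
    for c in cs:
        if cv2.contourArea(c)<200: continue
        if cv2.pointPolygonTest(c,near,False)<0: continue
        P=plane(i,c[:,0,:],z,True)[:,:2]*1000
        r=cv2.minAreaRect(P.astype(np.float32)); b=cv2.boxPoints(r)
        e=[b[1]-b[0],b[2]-b[1]]; l=max(e,key=np.linalg.norm)
        return np.array(r[0]),sorted(r[1]),np.arctan2(l[1],l[0]),b
E
python3 - <<'E'
from h import *
w=np.load("w1.npz"); i={k:w[k] for k in w.files}; p=w["p"]
c,s,a,b=tile_pose(p,i,(340,141),0.010); print(c,s,a,b)
E
```

```text
[ 553.7645874  -116.31806183] [46.793800354003906, 62.57576370239258] 0.118213475 [[ 519.93567  -96.77449]
 [ 525.45447 -143.24171]
 [ 587.5935  -135.86163]
 [ 582.0747   -89.39441]]
```

>>> arm_command(plan=[[[16,7,40,0,0,0.05,-0.49],[32,14,80,0,0,0.1,-0.49],[48.5,21.5,120,0,0,0.198,-0.49],[48.5,21.5,155,0,0,0.198,-0.49],[48.5,21.5,175,0,0,0.198,-0.49],[48.5,21.5,175,0,0,0.198,-0.49],[48.5,21.5,175,0,0,0.198,-0.49]]])

```text
time_s: 2.1
ee_pos: [0.5517, -0.1214, 0.0312]
eef_rot: [3.141, -0.0, 0.112]
force: [0.2, 0.6, 0.7]
grip_width: 0.0701
grip_force: 0.0
```

```bash
python3 - <<'E'
from h import *
o=ctrl.get_obs(); print(o["time_s"],o["ee_pos"],o["eef_rot"])
i=cams.camera_info("wrist"); p,d=cams.camera("wrist"); np.savez("w2.npz",p=p,d=d,**i)
cv2.imwrite("pics/w2.png",p)
q=np.int32(p); 
from math import *
print([p[v,u].tolist() for u,v in((322,199),(322,215),(322,230),(322,245))])
E
```

```text
2.1 [ 0.55170895 -0.12139402  0.03122872] [ 3.14137953e+00 -2.35644684e-04  1.11910531e-01]
[[207, 221, 225], [206, 220, 224], [204, 218, 223], [200, 215, 220]]
```

View pics/w2.png

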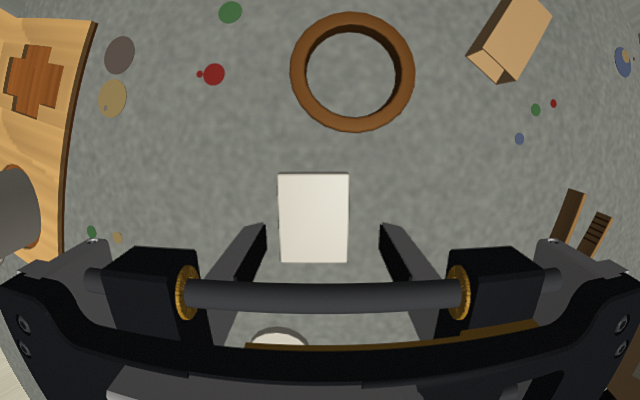

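The tile sits between the fingers, slightly left, at (313,217). I re-measure it.

```bash
python3 - <<'E'
from h import *
w=np.load("w2.npz"); i={k:w[k] for k in w.files}
c,s,a,b=tile_pose(w["p"],i,(313,217),0.010); print(c,s,a)
d=(c/1000-[.5517,-.1214]); y=.112; print(d@[np.cos(y),np.sin(y)], d@[np.sin(y),-np.cos(y)], cams.camera_info("wrist")["world_to_cam"][:3,3]-i["world_to_cam"][:3,3])
E
```

```text
[ 554.10955811 -115.802742  ] [46.52565002441406, 61.68649673461914] 0.11016651
0.0030200442414924605 -0.00529288202328638 [-1.18799691e-04  5.13702331e-04 -2.72278586e-05]
```

>>> arm_command(plan=[[[3,-5.5,10,0,0,0.002,-0.49],[3,-5.5,20,0,0,0.002,-0.49],[3,-5.5,27.5,0,0,0.002,-0.49],[3,-5.5,27.5,0,0,0.002,-0.49],[3,-5.5,27.5,0,0,0.002,0.1],[3,-5.5,27.5,0,0,0.002,0.1],[3,-5.5,27.5,0,0,0.002,0.1],[3,-5.5,27.5,0,0,0.002,0.1],[3,-5.5,27.5,0,0,0.002,0.1]]], squeeze=15)

```text
time_s: 3.05
ee_pos: [0.5543, -0.1148, 0.0033]
eef_rot: [3.141, -0.001, 0.111]
force: [0.3, -0.0, 1.5]
grip_width: 0.0477
grip_force: 15.0
```

>>> arm_command(plan=[[[0,0,-15,0,0,0,0.1],[0,0,-40,0,0,0,0.1],[10,-30,-70,0,0,0.05,0.1],[25,-65,-100,0,0,0.1,0.1],[40,-105,-127,0,0,0.15,0.1],[55,-140,-127,0,0,0.2,0.1],[65,-169,-127,0,0,0.246,0.1],[65,-169,-127,0,0,0.246,0.1],[65,-169,-127,0,0,0.246,0.1],[65,-169,-127,0,0,0.246,0.1]]])

```text
time_s: 4.05
ee_pos: [0.5999, 0.0594, 0.1303]
eef_rot: [3.141, -0.0, -0.135]
force: [0.1, -0.3, 0.3]
grip_width: 0.0476
grip_force: 15.0
```

```bash
python3 - <<'E'
from h import *
o=ctrl.get_obs(); print(o["time_s"],o["ee_pos"],o["eef_rot"],o["grip_width"],o["grip_force"])
i=cams.camera_info("wrist"); p,d=cams.camera("wrist"); np.savez("w3.npz",p=p,d=d,**i)
cv2.imwrite("pics/w3.png",p)
E
```

```text
4.05 [0.5998962  0.0594267  0.13031382] [ 3.14142096e+00 -2.26738597e-05 -1.35450022e-01] 0.0476204138437462 14.998783618211746
```

View pics/w3.png

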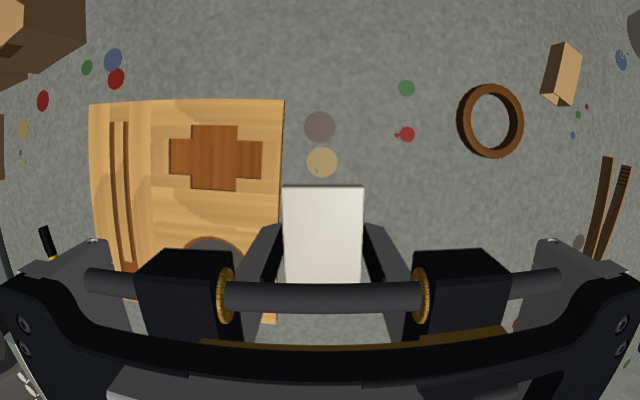

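The pocket floor is the dark plus shape at (216,157), the tongs slots are at (120,195), and the held tile is at (322,235). I measure the pocket and the tile in hand.

```bash
cat > pk.py <<'E'
from h import *
def pocket(fn,seed,dbg=None):
    w=np.load(fn); i={k:w[k] for k in w.files}; p=w["p"]
    hsv=cv2.cvtColor(p,cv2.COLOR_BGR2HSV); m=((hsv[...,2]<172)&(hsv[...,1]>100)).astype(np.uint8)
    m=cv2.morphologyEx(m,cv2.MORPH_OPEN,np.ones((3,3),np.uint8))
    cs,_=cv2.findContours(m,cv2.RETR_EXTERNAL,cv2.CHAIN_APPROX_NONE)
    c=[c for c in cs if cv2.pointPolygonTest(c,seed,False)>=0][0]
    return i,p,hsv,c
E
python3 - <<'E'
from pk import *
i,p,hsv,c=pocket("w3.npz",(216,157))
print(cv2.boundingRect(c),cv2.contourArea(c))
print("row157 V",hsv[157,145:290:3,2].tolist()); print("col216 V",hsv[110:205:3,216,2].tolist())
a=cv2.approxPolyDP(c,3,True)[:,0]
for z in(.010,.004):
    P=plane(i,a,z,True)*1000; print(z); print(np.c_[a,P[:,:2].round(1)].tolist())
E
```

```text
(168, 125, 95, 67) 4737.0
row157 V [203, 206, 175, 179, 180, 180, 187, 195, 82, 145, 145, 151, 145, 147, 140, 137, 138, 141, 139, 135, 138, 136, 122, 143, 145, 139, 138, 144, 140, 139, 135, 130, 129, 139, 140, 128, 128, 136, 130, 169, 182, 185, 184, 186, 191, 149, 124, 123, 124]
col216 V [183, 182, 182, 179, 180, 159, 146, 146, 147, 149, 148, 146, 146, 148, 148, 146, 145, 147, 146, 147, 147, 146, 146, 147, 147, 147, 141, 186, 193, 193, 196, 186]
0.01
[[169.0, 138.0, 680.8, 208.0], [168.0, 173.0, 644.7, 216.9], [189.0, 175.0, 638.6, 192.2], [190.0, 188.0, 625.0, 194.1], [235.0, 191.0, 614.7, 144.9], [237.0, 177.0, 628.5, 140.1], [261.0, 178.0, 623.9, 115.8], [262.0, 141.0, 659.8, 108.9], [238.0, 140.0, 664.7, 132.7], [236.0, 125.0, 679.7, 132.3], [191.0, 125.0, 688.9, 180.1], [189.0, 138.0, 676.2, 184.7]]
0.004
[[169.0, 138.0, 681.2, 211.2], [168.0, 173.0, 644.4, 220.2], [189.0, 175.0, 638.1, 195.1], [190.0, 188.0, 624.2, 197.0], [235.0, 191.0, 613.8, 146.9], [237.0, 177.0, 627.8, 141.9], [261.0, 178.0, 623.1, 117.1], [262.0, 141.0, 659.7, 110.0], [238.0, 140.0, 664.8, 134.3], [236.0, 125.0, 680.0, 134.0], [191.0, 125.0, 689.4, 182.8], [189.0, 138.0, 676.5, 187.4]]
```

```bash
python3 - <<'E'
from h import *
w=np.load("w3.npz"); i={k:w[k] for k in w.files}; p=w["p"].astype(int)
m=((p.min(2)>165)&(p.max(2)-p.min(2)<45)).astype(np.uint8)
cs,_=cv2.findContours(m,cv2.RETR_EXTERNAL,cv2.CHAIN_APPROX_NONE)
c=[c for c in cs if cv2.pointPolygonTest(c,(322,235),False)>=0][0]; print(cv2.boundingRect(c))
P=plane(i,c[:,0],.137,True)[:,:2]-[.5999,.0594]; y=-.1355
X=np.c_[P@[np.cos(y),np.sin(y)],P@[np.sin(y),-np.cos(y)]]*1000
print(X.min(0),X.max(0))
uv=c[:,0]; t=X[(uv[:,1]<np.percentile(uv[:,1],0)+3)&(abs(uv[:,0]-322)<33)]; print("top edge",np.polyfit(t[:,1],t[:,0],1))
for s in(-1,1):
    t=X[(s*X[:,1]>20)&(X[:,0]<28)&(X[:,0]>-20)]; print("side",np.polyfit(t[:,0],t[:,1],1))
E
```

```text
(282, 188, 82, 95)
[-28.76327944 -21.78254395] [30.96896501 24.63751173]
top edge [-8.63217796e-05  3.09411650e+01]
side [-3.81275220e-03 -2.12986651e+01]
side [5.25759166e-04 2.41936547e+01]
```

>>> arm_command(plan=[[[13,-37,0,0,0,0.02,0.1],[26,-75,0,0,0,0.04,0.1],[38.5,-110.5,0,0,0,0.07,0.1],[38.5,-110.5,30,0,0,0.07,0.1],[38.5,-110.5,65,0,0,0.07,0.1],[38.5,-110.5,90,0,0,0.07,0.1],[38.5,-110.5,100,0,0,0.07,0.1],[38.5,-110.5,100,0,0,0.07,0.1],[38.5,-110.5,100,0,0,0.07,0.1],[38.5,-110.5,100,0,0,0.07,0.1]]])

```text
time_s: 5.1
ee_pos: [0.654, 0.1646, 0.0318]
eef_rot: [-3.141, -0.002, -0.205]
force: [-0.0, -0.3, -1.1]
grip_width: 0.0474
grip_force: 15.0
```

```bash
python3 - <<'E'
from h import *
o=ctrl.get_obs(); print(o["time_s"],o["ee_pos"],o["eef_rot"],o["grip_width"],o["grip_force"])
i=cams.camera_info("wrist"); p,d=cams.camera("wrist"); np.savez("w4.npz",p=p,d=d,**i)
cv2.imwrite("pics/w4.png",cv2.resize(p[120:320,160:480],None,fx=2.5,fy=2.5,interpolation=cv2.INTER_CUBIC))
E
```

```text
5.1 [0.65397763 0.16464968 0.03183208] [-3.14055952e+00 -2.39653537e-03 -2.05477210e-01] 0.04741562517999564 14.998866319656372
```

View pics/w4.png

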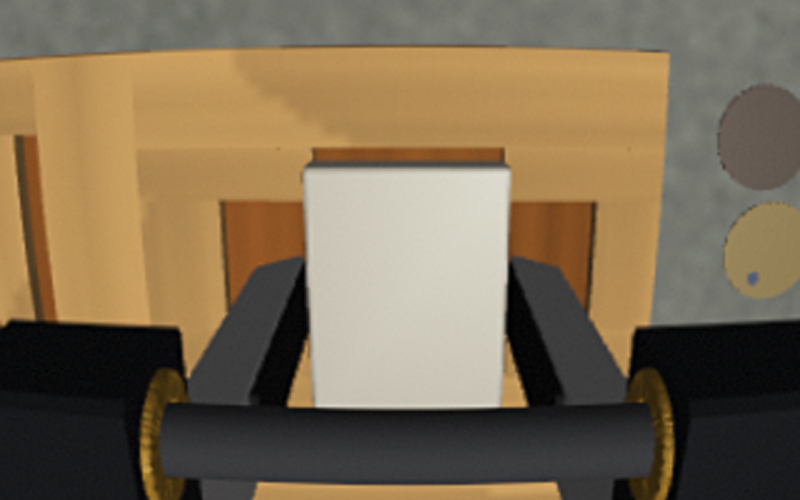

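The crop shows the pocket's +x edge corners at about (313,148) and (504,148). The notch corners are at (222,201) and (595,201), and the tile's front corners at (304,167) and (509,167), so it is nearly over the pocket. I compute the residual.

```bash
python3 - <<'E'
from h import *
w=np.load("w4.npz"); i={k:w[k] for k in w.files}; p=w["p"]
hsv=cv2.cvtColor(p,cv2.COLOR_BGR2HSV).astype(int); V=hsv[...,2]
def f(x,y): return (160+(x+.5)/2.5-.5,120+(y+.5)/2.5-.5)
o=np.array([.6535,.1643]); y=-.2055
def tool(uv,z):
    P=plane(i,uv,z,True)[:,:2]-[.65398,.16465]
    return (np.c_[P@[np.cos(y),np.sin(y)],P@[np.sin(y),-np.cos(y)]]*1000).round(1)
K=[f(313,147.5),f(504,147.5),f(222,201),f(596,201)]
print("pocket",tool(K,.010).tolist())
T=[f(304,167.5),f(509.5,167),f(315,405),f(501,405)]
print("tile",tool(T,.0385).tolist())
print("V rows col 322",V[174:192,322].tolist()); print("row 210 V",V[210,240:410].tolist())
E
```

```text
pocket [[31.7, -23.2], [31.8, 27.1], [17.3, -48.5], [17.3, 52.8]]
tile [[31.8, -21.8], [31.9, 24.8], [-28.4, -21.5], [-28.4, 25.1]]
V rows col 322 [174, 175, 174, 178, 170, 149, 139, 139, 142, 129, 99, 73, 90, 153, 191, 207, 212, 211]
row 210 V [182, 184, 185, 187, 187, 186, 189, 191, 125, 85, 117, 143, 142, 141, 140, 140, 140, 141, 144, 147, 148, 150, 149, 150, 147, 146, 143, 142, 140, 142, 141, 142, 143, 144, 143, 143, 141, 140, 138, 137, 135, 128, 148, 187, 206, 202, 202, 202, 203, 202, 202, 204, 203, 204, 203, 203, 204, 204, 205, 206, 204, 206, 206, 206, 206, 206, 207, 206, 207, 208, 208, 206, 207, 208, 208, 209, 209, 209, 209, 208, 210, 210, 210, 210, 210, 211, 210, 211, 212, 212, 212, 213, 212, 212, 213, 214, 214, 214, 212, 213, 213, 214, 215, 216, 214, 215, 216, 216, 215, 216, 216, 216, 215, 215, 215, 216, 215, 214, 215, 217, 218, 215, 199, 142, 124, 127, 128, 132, 133, 135, 136, 139, 139, 138, 136, 133, 130, 128, 125, 122, 119, 121, 124, 126, 129, 130, 133, 133, 133, 131, 128, 128, 124, 124, 130, 131, 80, 70, 136, 177, 174, 175, 176, 177, 176, 175, 175, 175, 175, 175]
```

>>> arm_command(plan=[[[0,0,0,0,0,0,0.1],[0,0,0,0,0,0,0.1]]])

```text
time_s: 5.35
ee_pos: [0.6533, 0.1648, 0.0305]
eef_rot: [-3.141, -0.001, -0.205]
force: [-0.1, 0.4, -0.5]
grip_width: 0.0476
grip_force: 15.0
```

>>> arm_command(plan=[[[-0.7,0.4,5,0,0,0,0.1],[-0.7,0.4,10,0,0,0,0.1],[-0.7,0.4,13,0,0,0,0.1],[-0.7,0.4,13,0,0,0,0.1],[-0.7,0.4,13,0,0,0,0.1],[-0.7,0.4,13,0,0,0,0.1]]])

```text
time_s: 5.95
ee_pos: [0.6525, 0.1645, 0.0171]
eef_rot: [-3.141, -0.0, -0.205]
force: [-0.7, 0.3, -0.8]
grip_width: 0.0475
grip_force: 15.0
```

```bash
python3 - <<'E'
from h import *
o=ctrl.get_obs(); print(o["time_s"],o["ee_pos"],o["eef_rot"],o["force"])
i=cams.camera_info("wrist"); p,d=cams.camera("wrist"); np.savez("w5.npz",p=p,d=d,**i)
cv2.imwrite("pics/w5.png",cv2.resize(p[140:300,200:440],None,fx=3.3333,fy=3.3333,interpolation=cv2.INTER_CUBIC))
E
```

```text
5.95 [0.65245921 0.16452194 0.01711752] [-3.14146455e+00 -2.73181249e-04 -2.05172762e-01] [-0.65221192  0.30970025 -0.84514699]
```

View pics/w5.png

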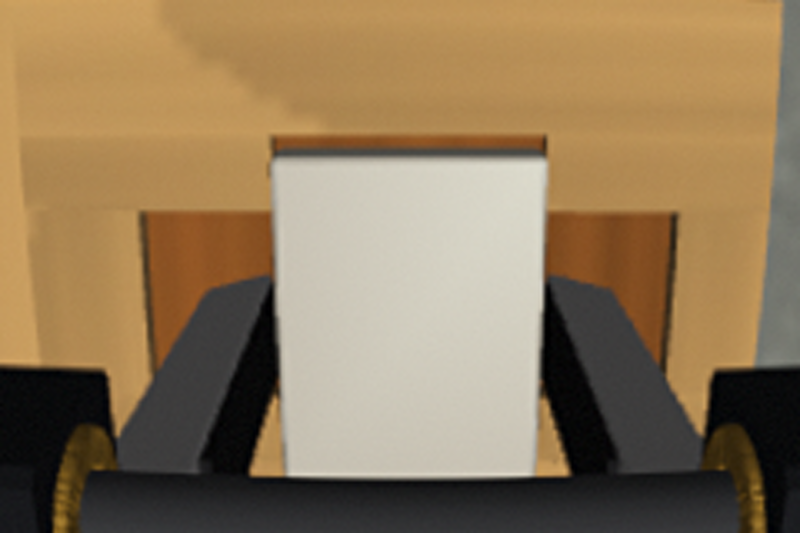

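The crop shows the tile's front corners at (272,157) and (547,157), just inside the pocket corners at (272,135) and (546,135). The notch corners are at (141,212) and (676,212).

```bash
python3 - <<'E'
from h import *
w=np.load("w5.npz"); i={k:w[k] for k in w.files}
def f(x,y): return (200+(x+.5)/3.3333-.5,140+(y+.5)/3.3333-.5)
y=-.2052
def tool(uv,z):
    P=plane(i,uv,z,True)[:,:2]-[.65246,.16452]
    return (np.c_[P@[np.cos(y),np.sin(y)],P@[np.sin(y),-np.cos(y)]]*1000).round(1)
print("pocket",tool([f(272,135),f(546,135),f(141,212),f(676,212)],.010).tolist())
print("tile",tool([f(272,157),f(547,157),f(288,470),f(535,470)],.0238).tolist())
E
```

```text
pocket [[33.3, -23.6], [33.3, 26.5], [18.7, -49.2], [18.7, 52.0]]
tile [[31.8, -21.8], [31.8, 24.9], [-27.7, -21.2], [-27.7, 25.1]]
```

Aligned to within about 0.3 mm. I lower it gently.

>>> arm_command(plan=[[[0,0,2,0,0,0,0.1],[0,0,4,0,0,0,0.1],[0,0,6,0,0,0,0.1],[0,0,7.5,0,0,0,0.1],[0,0,8.5,0,0,0,0.1],[0,0,9.3,0,0,0,0.1],[0,0,9.8,0,0,0,0.1],[0,0,9.8,0,0,0,0.1],[0,0,9.8,0,0,0,0.1]]])

```text
time_s: 6.9
ee_pos: [0.6524, 0.1645, 0.0073]
eef_rot: [-3.142, -0.0, -0.205]
force: [-1.4, -0.6, 2.6]
grip_width: 0.0477
grip_force: 15.0
```

>>> arm_command(plan=[[[0,0,0.2,0,0,0,0.1],[0,0,0.2,0,0,0,-0.02],[0,0,0.2,0,0,0,-0.1],[0,0,0.2,0,0,0,-0.3],[0,0,0.2,0,0,0,-0.3],[0,0,-10,0,0,0,-0.3],[0,0,-30,0,0,0,-0.3],[0,0,-60,0,0,0,-0.3],[0,0,-100,0,0,0,-0.3],[-30,0,-110,0,0,0,-0.3],[-30,0,-110,0,0,0,-0.3],[-30,0,-110,0,0,0,-0.3]]])

```text
time_s: 8.1
ee_pos: [0.6231, 0.1707, 0.1181]
eef_rot: [-3.141, -0.001, -0.205]
force: [-0.5, -0.5, -0.7]
grip_width: 0.0608
grip_force: 0.0
```

```bash
python3 - <<'E'
from h import *
o=ctrl.get_obs(); print(o["time_s"],o["ee_pos"],o["eef_rot"],o["force"])
i=cams.camera_info("wrist"); p,d=cams.camera("wrist"); np.savez("w6.npz",p=p,d=d,**i)
cv2.imwrite("pics/w6.png",p)
uv=w2p("wrist",[[0,0,0]])
c,s,a,b=tile_pose(p,i,(322,180),0.014) or (0,0,0,0); print(c,s,a)
E
```

```text
8.1 [0.62307724 0.17074577 0.11806642] [-3.14117088e+00 -1.08177366e-03 -2.04813449e-01] [-0.45110032 -0.4520344  -0.71592177]
[652.57434082 162.72845459] [45.75146484375, 61.50300979614258] -0.20775783
```

View pics/w6.png

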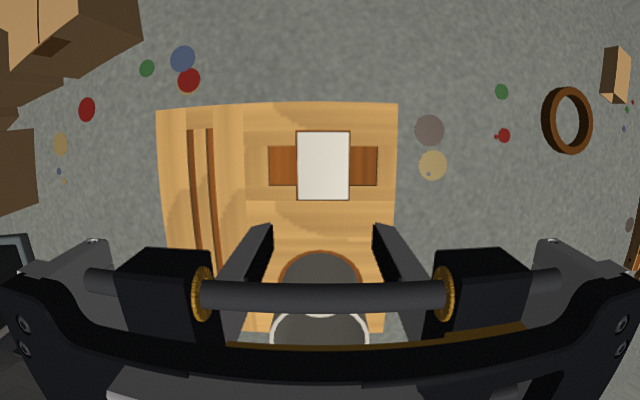

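The tile at (322,165) sits in its pocket with the notches free. I check flatness by depth, then go to the tongs.

```bash
python3 - <<'E'
from h import *
w=np.load("w6.npz"); i={k:w[k] for k in w.files}; d=w["d"]
def pts(u0,u1,v0,v1):
    u,v=np.meshgrid(np.arange(u0,u1,3),np.arange(v0,v1,3)); uv=np.c_[u.ravel(),v.ravel()]
    o,r=ray(i,uv,True); z=d[uv[:,1],uv[:,0]]; k=z>0
    ax=np.array(i["world_to_cam"])[2,:3]; return (o+r*(z/(r@ax))[:,None])[k]
for n,b in dict(tile=(301,345,137,195),tray=(255,390,110,122),floor=(272,288,152,180)).items():
    P=pts(*b); A=np.c_[P[:,:2]-P[:,:2].mean(0),np.ones(len(P))]; print(n,np.linalg.lstsq(A,P[:,2],rcond=None)[0].round(4))
E
```

```text
tile [-0.0021  0.0009  0.0128]
tray [-0.0221  0.0048  0.0089]
floor [0.0109 0.0323 0.0028]
```

>>> arm_command(plan=[[[-15,40,-20,0,0,0,-1],[-30,80,-40,0,0,0,-1],[-45,120,-60,0,0,0,-1],[-60,165,-60,0,0,0,-1],[-75,210,-60,0,0,0,-1],[-85,255,-60,0,0,0,-1],[-90,300,-60,0,0,0,-1],[-90,345,-60,0,0,0,-1],[-90,390,-60,0,0,0,-1],[-90,435,-60,0,0,0,-1],[-90,475,-60,0,0,0,-1],[-90,475,-60,0,0,0,-1]]])

```text
time_s: 9.35
ee_pos: [0.437, -0.2802, 0.1764]
eef_rot: [3.141, 0.001, -0.21]
force: [-0.1, 0.3, 0.8]
grip_width: 0.0936
grip_force: 0.0
```

```bash
cat > tg.py <<'E'
from h import *
def snap(fn):
    o=ctrl.get_obs(); i=cams.camera_info("wrist"); p,d=cams.camera("wrist"); np.savez(fn,p=p,d=d,pos=o["ee_pos"],rot=o["eef_rot"],**i); cv2.imwrite("pics/"+fn[:-3]+"png",p)
    print(o["time_s"],o["ee_pos"].round(4),o["eef_rot"].round(3),o["grip_width"],o["grip_force"]); return i,p,d
def mask(p):
    h=cv2.cvtColor(p,cv2.COLOR_BGR2HSV); m=((h[...,1]>90)&(h[...,0]<25)).astype(np.uint8); return m
E
python3 - <<'E'
from tg import *
i,p,d=snap("t1.npz")
m=mask(p); m[225:]*=1
cs,_=cv2.findContours(m,cv2.RETR_EXTERNAL,cv2.CHAIN_APPROX_NONE)
for c in cs:
    if cv2.contourArea(c)<150: continue
    P=plane(i,c[:,0],.022,True)*1000; P=P[np.isfinite(P).all(1)]
    q=cv2.approxPolyDP(c,4,True)[:,0]; print(cv2.contourArea(c),cv2.boundingRect(c))
    if len(q)<14: print(np.c_[q,plane(i,q,.022,True)[:,:2]*1000].round(0).astype(int).tolist())
E
```

```text
9.35 [ 0.437  -0.2802  0.1764] [ 3.141e+00  1.000e-03 -2.100e-01] 0.09359178754631339 0.0
169.0 (614, 387, 26, 13)
[[614, 394, -318, -983], [639, 399, -543, -1247], [623, 387, -315, -1024]]
1702.5 (296, 312, 267, 40)
[[562, 312, 149, -632], [461, 336, 182, -433], [297, 345, 232, -203], [296, 350, 223, -199], [443, 344, 177, -405], [546, 325, 136, -598]]
725.5 (481, 262, 29, 54)
[[491, 262, 294, -479], [481, 275, 279, -463], [494, 274, 274, -484], [500, 294, 237, -495], [495, 303, 224, -488], [483, 305, 228, -467], [496, 315, 201, -491], [506, 307, 209, -508], [509, 283, 251, -510], [502, 265, 284, -497]]
719.5 (136, 262, 29, 54)
[[147, 262, 388, -33], [136, 280, 364, -1], [136, 298, 336, 14], [142, 312, 312, 15], [151, 315, 306, 0], [161, 304, 323, -27], [147, 300, 332, -5], [145, 283, 358, -15], [151, 274, 370, -32], [164, 275, 366, -53], [156, 263, 385, -47]]
305.0 (257, 237, 22, 20)
[[264, 237, 394, -204], [258, 250, 379, -192], [272, 256, 369, -207], [277, 243, 384, -217]]
257.5 (381, 216, 19, 27)
[[390, 216, 388, -350], [381, 226, 379, -338], [397, 242, 355, -354], [399, 225, 375, -359]]
181.5 (64, 98, 13, 20)
[[73, 98, 632, 23], [64, 105, 629, 44], [68, 117, 610, 39], [76, 109, 615, 20]]
6046.0 (0, 74, 67, 160)
[[0, 93, 720, 221], [0, 179, 578, 270], [36, 173, 556, 144], [45, 186, 531, 128], [48, 209, 496, 137], [30, 230, 474, 212], [63, 233, 454, 118], [53, 74, 684, 60]]
2008.5 (336, 32, 57, 181)
[[339, 32, 600, -335], [336, 209, 409, -291], [357, 212, 401, -314], [392, 39, 583, -390], [385, 46, 576, -381], [357, 183, 433, -320], [344, 183, 436, -306]]
2823.0 (134, 10, 61, 63)
[[172, 10, 685, -153], [152, 15, 690, -125], [137, 33, 675, -101], [135, 54, 648, -94], [149, 70, 620, -111], [170, 71, 609, -139], [191, 51, 623, -169], [192, 26, 654, -175]]
25609.5 (507, 0, 133, 268)
[[526, 0, 628, -592], [507, 11, 611, -553], [535, 110, 481, -565], [547, 218, 333, -576], [639, 267, 156, -868], [639, 0, 666, -917]]
```

>>> arm_command(plan=[[[25,12,20,0,0,0.03,-0.49],[50,25,50,0,0,0.06,-0.49],[76,37.5,85,0,0,0.1,-0.49],[76,37.5,105,0,0,0.1,-0.49],[76,37.5,115,0,0,0.1,-0.49],[76,37.5,115,0,0,0.1,-0.49],[76,37.5,115,0,0,0.1,-0.49],[76,37.5,115,0,0,0.1,-0.49]]])

```text
time_s: 10.2
ee_pos: [0.5054, -0.3284, 0.0639]
eef_rot: [3.141, -0.002, -0.305]
force: [0.3, 0.1, 0.3]
grip_width: 0.0697
grip_force: 0.0
```

```bash
cat >> tg.py <<'E'
def edges(i,p,pos,yaw,z,xs,win=45):
    """per tool-x station: saturated runs along tool y at height z"""
    m=mask(p); out=[]
    T=np.array(i["world_to_cam"])
    for x in xs:
        t=np.arange(-win,win,.25)
        W=np.c_[pos[0]+(x*np.cos(yaw)+t*np.sin(yaw))/1e3,pos[1]+(x*np.sin(yaw)-t*np.cos(yaw))/1e3,np.full(len(t),z)]
        c=W@T[:3,:3].T+T[:3,3]; r=np.hypot(c[:,0],c[:,1]); th=np.arctan2(r,c[:,2])
        u=np.round(i["fx"]*th*c[:,0]/r+i["cx"]).astype(int); v=np.round(i["fy"]*th*c[:,1]/r+i["cy"]).astype(int)
        ok=(u>=0)&(u<640)&(v>=0)&(v<400); s=np.zeros(len(t),int); s[ok]=m[v[ok],u[ok]]
        e=np.flatnonzero(np.diff(np.r_[0,s,0])); out.append((x,[(float(t[a]),float(t[b-1])) for a,b in e.reshape(-1,2) if b-a>6]))
    return out
E
python3 - <<'E'
from tg import *
i,p,d=snap("t2.npz"); w=np.load("t2.npz")
for r in edges(i,p,w["pos"],w["rot"][2],.022,range(-20,120,10)): print(r)
E
```

```text
10.2 [ 0.5054 -0.3284  0.0639] [ 3.141e+00 -2.000e-03 -3.050e-01] 0.06971860624066009 0.0
(-20, [(-11.0, -5.25), (18.5, 25.25)])
(-10, [(-12.25, -6.5), (20.0, 26.5)])
(0, [(-13.0, -8.0), (20.5, 27.0)])
(10, [(-14.25, -8.75), (21.75, 28.0)])
(20, [(-14.75, -9.25), (23.0, 29.25)])
(30, [(-16.25, -10.5), (24.25, 30.5)])
(40, [(-16.75, -12.0), (24.75, 31.0)])
(50, [(-18.0, -12.5), (26.0, 32.25)])
(60, [(-18.75, -13.25), (26.75, 33.5)])
(70, [(-20.0, -14.0), (28.0, 34.25)])
(80, [(-20.75, -15.25), (28.75, 35.5)])
(90, [(-22.0, -16.0), (30.0, 36.25)])
(100, [])
(110, [])
```

>>> arm_command(plan=[[[0,4,15,0,0,0,-0.49],[0,4,33,0,0,0,-0.49],[0,4,33,0,0,0,-0.49],[0,4,33,0,0,0,-0.49],[0,4,33,0,0,0,-0.49]]])

```text
time_s: 10.75
ee_pos: [0.5039, -0.3324, 0.0298]
eef_rot: [3.141, -0.001, -0.305]
force: [-0.0, 0.3, 0.2]
grip_width: 0.07
grip_force: 0.0
```

```bash
python3 - <<'E'
from tg import *
i,p,d=snap("t3.npz"); w=np.load("t3.npz")
for r in edges(i,p,w["pos"],w["rot"][2],.022,list(range(-20,90,15))+[90,92,94,96,98,100,102]): print(r)
E
```

```text
10.75 [ 0.5039 -0.3324  0.0298] [ 3.141e+00 -1.000e-03 -3.050e-01] 0.07000231200978627 0.0
(-20, [(-15.25, -9.0), (14.25, 20.75)])
(-5, [(-16.75, -10.5), (16.0, 22.0)])
(10, [(-18.25, -11.5), (17.5, 24.25)])
(25, [(-19.75, -13.75), (19.0, 25.5)])
(40, [(-21.25, -14.75), (20.5, 27.0)])
(55, [(-23.0, -16.5), (22.25, 28.75)])
(70, [(-24.0, -17.5), (23.25, 30.25)])
(85, [(-25.75, -19.25), (25.0, 31.5)])
(90, [(-26.25, -20.0), (25.75, 32.0)])
(92, [(-26.25, -21.0), (27.5, 32.75)])
(94, [])
(96, [])
(98, [])
(100, [])
(102, [])
```

>>> arm_command(plan=[[[0,1.3,14,0,0,0,-0.49],[0,1.3,24,0,0,0,-0.49],[0,1.3,27.5,0,0,0,-0.3],[0,1.3,27.5,0,0,0,0],[0,1.3,27.5,0,0,0,0.1],[0,1.3,27.5,0,0,0,0.2],[0,1.3,27.5,0,0,0,0.3],[0,1.3,27.5,0,0,0,0.3],[0,1.3,27.5,0,0,0,0.3]]], squeeze=20)

```text
time_s: 11.7
ee_pos: [0.5032, -0.3333, 0.0017]
eef_rot: [3.142, -0.0, -0.305]
force: [0.5, -0.2, -1.1]
grip_width: 0.0331
grip_force: 6.5
```

>>> arm_command(plan=[[[0,0,0,0,0,0,0.35],[0,0,0,0,0,0,0.4],[0,0,0,0,0,0,0.447],[0,0,0,0,0,0,0.447],[0,0,0,0,0,0,0.447]]])

```text
time_s: 12.2
ee_pos: [0.5032, -0.3333, 0.0016]
eef_rot: [-3.142, 0.0, -0.305]
force: [-0.5, -0.8, -0.6]
grip_width: 0.0264
grip_force: 9.5
```

```bash
cat > gap.py <<'E'
from tg import *
import sys
def gap(fn,zoff,ztop=.022):
    i,p,d=snap(fn); w=np.load(fn)
    for r in edges(i,p,w["pos"],w["rot"][2],w["pos"][2]+zoff,[-20,-10,0,10,20,30,40,50,60,70,80,85,88,90,92,94,96]): print(r)
gap(sys.argv[1],float(sys.argv[2]))
E
python3 gap.py t4.npz 0.0203
```

```text
12.2 [ 0.5032 -0.3333  0.0016] [-3.142  0.    -0.305] 0.026364153287449465 9.542705565690994
(-20, [(-34.25, -27.25), (-11.5, -6.0), (9.25, 14.0), (30.5, 37.5)])
(-10, [(-11.25, -6.25), (9.0, 14.5)])
(0, [(-12.0, -6.25), (9.5, 14.75)])
(10, [(-11.75, -6.0), (9.25, 15.0)])
(20, [(-11.5, -6.0), (9.25, 14.25)])
(30, [(-11.25, -5.75), (9.0, 14.5)])
(40, [(-11.25, -6.25), (9.5, 14.5)])
(50, [(-11.0, -6.25), (9.5, 14.25)])
(60, [(-11.5, -6.0), (9.25, 14.75)])
(70, [(-11.5, -6.0), (9.25, 14.75)])
(80, [(-11.25, -6.0), (9.25, 14.5)])
(85, [(-11.25, -6.0), (9.25, 14.5)])
(88, [(-11.25, -6.0), (9.25, 14.5)])
(90, [(-11.25, -6.0), (9.25, 14.5)])
(92, [(-11.25, -6.5), (9.75, 14.5)])
(94, [(-10.75, -7.5), (10.25, 14.0)])
(96, [])
```

Arms are parallel at 9.5 N, which matches the mark. I lift and check for droop; in the same script I locate the cut-out from the earlier picture.

>>> arm_command(plan=[[[0,0,-3,0,0,0,0.447],[0,0,-10,0,0,0,0.447],[0,0,-22,0,0,0,0.447],[0,0,-40,0,0,0,0.447],[0,0,-60,0,0,0,0.447],[0,0,-80,0,0,0,0.447],[0,0,-100,0,0,0,0.447],[0,0,-120,0,0,0,0.447],[0,0,-138,0,0,0,0.447],[0,0,-148,0,0,0,0.447],[0,0,-150,0,0,0,0.447],[0,0,-150,0,0,0,0.447]]])

```text
time_s: 13.45
ee_pos: [0.5032, -0.3333, 0.1516]
eef_rot: [-3.142, 0.0, -0.305]
force: [0.8, -0.9, -0.3]
grip_width: 0.0263
grip_force: 9.5
```

```bash
python3 gap.py t5.npz 0.0203; python3 - <<'E'
from tg import *
w=np.load("t5.npz"); i={k:w[k] for k in w.files}; d=w["d"]; m=mask(w["p"])
v,u=np.nonzero(m); o,r=ray(i,np.c_[u,v],True); z=d[v,u]; ax=np.array(i["world_to_cam"])[2,:3]
P=(o+r*(z/(r@ax))[:,None]-w["pos"])*1e3; y=w["rot"][2]; X=np.c_[P[:,:2]@[np.cos(y),np.sin(y)],P[:,:2]@[np.sin(y),-np.cos(y)],P[:,2]]
k=(z>0)&(abs(X[:,1])<22)&(X[:,0]>22)&(X[:,0]<100)&(abs(X[:,2]-20)<9); print(k.sum(),"slope,z0",np.polyfit(X[k,0],X[k,2],1))
# cut-out slots in w6
w=np.load("w6.npz"); i={k:w[k] for k in w.files}; h=cv2.cvtColor(w["p"],cv2.COLOR_BGR2HSV)
m=((h[...,2]<165)&(h[...,1]>100)&(h[...,0]<25)).astype(np.uint8)
cs,_=cv2.findContours(m,cv2.RETR_EXTERNAL,cv2.CHAIN_APPROX_NONE)
a=-.205; C=np.array([.613,.295])
for c in cs:
    b=cv2.boundingRect(c)
    if b[0]>170 and b[0]+b[2]<235 and b[3]>40:
        Q=plane(i,c[:,0],.010,True)[:,:2]-C; t=np.c_[Q@[np.cos(a),np.sin(a)],Q@[-np.sin(a),np.cos(a)]]*1e3
        print(b,t.min(0).round(1),t.max(0).round(1))
        for x in(0,25,50,75,95):
            s=t[abs(t[:,0]-x)<2,1]
            if len(s): print(x,s.min().round(1),s.max().round(1))
E
```

```text
13.45 [ 0.5032 -0.3333  0.1516] [-3.142  0.    -0.305] 0.026296886099795837 9.548008292913437
(-20, [(-34.25, -27.25), (-11.5, -6.0), (9.25, 14.25), (30.75, 37.5)])
(-10, [(-11.0, -6.25), (9.0, 14.5)])
(0, [(-12.0, -6.25), (9.5, 14.75)])
(10, [(-11.75, -6.0), (9.25, 15.0)])
(20, [(-11.5, -6.0), (9.25, 14.25)])
(30, [(-11.25, -5.75), (9.0, 14.5)])
(40, [(-11.25, -6.25), (9.5, 14.5)])
(50, [(-11.0, -6.25), (9.5, 14.25)])
(60, [(-11.5, -6.0), (9.25, 14.75)])
(70, [(-11.25, -6.0), (9.25, 14.75)])
(80, [(-11.25, -6.0), (9.25, 14.5)])
(85, [(-11.25, -6.0), (9.25, 14.5)])
(88, [(-11.25, -6.0), (9.25, 14.5)])
(90, [(-11.25, -6.0), (9.25, 14.5)])
(92, [(-11.25, -6.5), (10.25, 14.5)])
(94, [(-10.75, -7.75), (10.5, 14.0)])
(96, [])
2754 slope,z0 [2.37677347e-03 1.88339675e+01]
(205, 128, 20, 146) [-48.3 -17.8] [103.1  -7.6]
0 -15.4 -8.4
25 -15.6 -7.7
50 -15.3 -7.7
75 -15.7 -8.3
95 -15.5 -9.1
```

No droop and no slip. The cut-out agrees with the computed (0.613, 0.295). I carry the tongs over.

>>> arm_command(plan=[[[-2,-15,-10,0,0,0,0.447],[-5,-40,-20,0,0,0,0.447],[-10,-80,-25,0,0,0,0.447],[-15,-120,-25,0,0,0,0.447],[-20,-160,-25,0,0,0,0.447],[-25,-200,-25,0,0,0,0.447],[-30,-240,-25,0,0,0,0.447],[-35,-280,-25,0,0,-0.01,0.447],[-39,-315,-25,0,0,-0.02,0.447],[-43,-345,-25,0,0,-0.03,0.447],[-45,-360,-25,0,0,-0.04,0.447],[-45,-360,-25,0,0,-0.04,0.447]]])

```text
time_s: 14.7
ee_pos: [0.5683, 0.0253, 0.1766]
eef_rot: [-3.142, 0.0, -0.262]
force: [0.6, 0.2, -0.2]
grip_width: 0.0264
grip_force: 9.5
```

>>> arm_command(plan=[[[-1,-15,0,0,0,-0.005,0.447],[-4,-45,0,0,0,-0.015,0.447],[-7,-85,0,0,0,-0.025,0.447],[-10,-125,0,0,0,-0.035,0.447],[-13,-165,0,0,0,-0.045,0.447],[-16,-205,0,0,0,-0.055,0.447],[-19,-240,0,0,0,-0.06,0.447],[-21,-262,0,0,0,-0.06,0.447],[-22,-272,0,0,0,-0.06,0.447],[-22,-272,0,0,0,-0.06,0.447],[-22,-272,0,0,0,-0.06,0.447]]])

```text
time_s: 15.8
ee_pos: [0.6187, 0.2906, 0.1766]
eef_rot: [3.141, 0.0, -0.206]
force: [0.2, 0.4, -0.2]
grip_width: 0.0261
grip_force: 9.5
```

>>> arm_command(plan=[[[0,0,10,0,0,0,0.447],[0,0,30,0,0,0,0.447],[0,0,50,0,0,0,0.447],[0,0,70,0,0,0,0.447],[0,0,85,0,0,0,0.447],[0,0,90,0,0,0,0.447],[0,0,90,0,0,0,0.447],[0,0,90,0,0,0,0.447],[0,0,90,0,0,0,0.447]]])

```text
time_s: 16.7
ee_pos: [0.619, 0.2919, 0.0877]
eef_rot: [-3.141, -0.001, -0.205]
force: [-0.1, 0.1, -0.1]
grip_width: 0.026
grip_force: 9.5
```

```bash
python3 gap.py t6.npz 0.0203|head -8
```

```text
16.7 [0.619  0.2919 0.0877] [-3.141e+00 -1.000e-03 -2.050e-01] 0.025966030849396787 9.548054337501526
(-20, [(-34.25, -27.5), (-14.5, 17.0), (30.5, 37.25)])
(-10, [(-12.25, 14.75)])
(0, [(-30.5, -27.5), (-12.0, 14.5), (30.5, 44.75)])
(10, [(-30.5, -22.5), (-11.75, 15.0), (25.5, 44.75)])
(20, [(-30.5, 44.75)])
(30, [(-30.5, 44.75)])
(40, [(-30.75, 44.75)])
```

>>> arm_command(plan=[[[-1,-1.8,12,0,0,0,0.447],[-1,-1.8,26,0,0,0,0.447],[-1,-1.8,34,0,0,0,0.447],[-1,-1.8,36,0,0,0,0.447],[-1,-1.8,36,0,0,0,0.447],[-1,-1.8,36,0,0,0,0.447],[-1,-1.8,36,0,0,0,0.447],[-1,-1.8,36,0,0,0,0.447],[-1,-1.8,36,0,0,0,0.447]]])

```text
time_s: 17.65
ee_pos: [0.618, 0.2938, 0.0509]
eef_rot: [-3.141, -0.0, -0.205]
force: [-0.8, -0.4, -1.1]
grip_width: 0.0258
grip_force: 9.5
```

```bash
python3 - <<'E'
from tg import *
i,p,d=snap("t7.npz")
ps,_=cams.camera("scene"); pd,_=cams.camera("side")
cv2.imwrite("pics/fin.png",np.vstack([p[40:300,120:520],np.hstack([cv2.resize(ps[130:260,300:450],(200,173)),cv2.resize(pd[160:290,180:330],(200,173))])])[:,:].repeat(1,0)) 
q=cv2.imread("pics/fin.png"); cv2.imwrite("pics/fin.png",cv2.resize(q,None,fx=1.35,fy=1.35))
E
```

```text
17.65 [0.618  0.2938 0.0509] [-3.141 -0.    -0.205] 0.025823785653669842 9.548060595989227
```

View pics/fin.png

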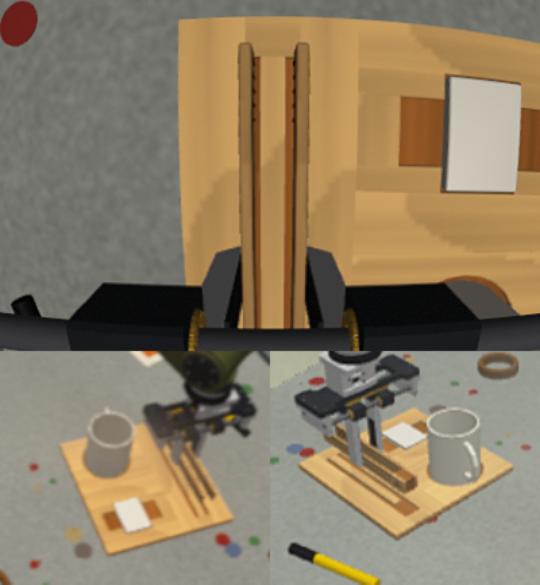

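The last picture shows the tongs at (273,180) with arms parallel, directly over and in line with their cut-out. The tile is flush in its pocket at (482,135) and the mug is undisturbed. I hand in.

```bash
python3 -c "
from station import ctrl
print(ctrl.hand_in())"
```

```text
the job is handed in; nothing more can be done
None
```

The tile lies flat and fully down in its pocket, released, and I handed in still holding the large tongs: arms parallel, tips about 16 mm apart, level, over their cut-out about 4 cm above the tray, at about 18 s of the 58 s allowed.

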